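Slide a sample vial from its storage lane into the reader

TASK

Slide the red-capped vial out of its lane in the white storage rack, across the bench and into the black bay of the reader, pushing the orange stop back until its face is about level with the green marks on the bay walls, halfway along its travel, and leave it standing there. It is thin glass: push it gently rather than squeezing it, and keep it upright and on the bench all the way. Leave the blue-capped vials, the tape roll and the carton where they are.

Things in the scene. Friction and masses are not known exactly. Their poses are not given: they have to be found in the camera images.
- vial: Red-capped vial: amber glass, white paper band; upright cylinder 50 mm in diameter, 88 mm high (glass to 68 mm, 46 mm wide cap from 72 mm), about 0.2 kg, standing on the bench. Origin: centre of its underside; z up its axis. It breaks if the robot, the reader or the stop presses it with more than 15 N. Sliding it takes about 1 to 3 N, moving the stop 2 to 3 N more.
- vial_b: Blue-capped vial, otherwise the same as the red-capped one, standing in another lane of the rack. Origin: centre of its underside. Leave alone.
- vial_c: Second blue-capped vial, the same, in the remaining lane. Leave alone.
- rack: White rack, fixed, 260 x 120 mm (its x by y), thin blue floor flush with the bench. Origin: centre of its footprint at bench height. Four walls 22 mm high, 20 mm thick, along its y make three lanes 60 mm wide, centred at x = -80, 0, +80 mm, open at both ends (y = -60, +60 mm). A vial stands near the middle of each lane. The +y end faces the reader's side, roughly the robot's left.
- reader: White reader with a black display, fixed. Its black-walled bay (yellow floor, flush) opens to its -y, towards the rack; a vial goes in along +y. Origin: on the bay's centre line at bench height. Bay walls 22 mm high, 60 mm apart inside, y = -50 to +65 mm; ahead of them they flare to about 100 mm apart at y = -90 mm. White housing 80 mm high, 200 mm wide, y = +65 to +215 mm.
- stop (a joint): Travel of the orange stop plate in the bay, m: 0 as found, 0.030 at the hard end; grows as it is pushed along the reader's +y. It drags (about 2 N), has no spring and stays where it is left. At 0.015, mid-travel, its face is level with the two green marks on top of the bay walls.
- stop_face (a point): Centre of the front face of the orange stop plate (plate 54 mm wide, 8 mm thick, from 4 to 38 mm above the bench); this point lies 20 mm above the bench and 10 mm to +y of the reader's origin when the joint reads 0. It moves with the plate.
- tape: Yellow roll of tape lying flat, 90 mm across, 25 mm high, beyond the work. Origin: centre of its underside. Leave alone.
- carton: Small cardboard carton 60 x 110 x 50 mm high, beyond the work. Origin: centre of its underside. Leave alone.

How it is judged (in metres and radians):
At the end, for the whole second after the job is handed in: Stop pushed back 7 to 26 mm; the red-capped vial upright (0.05 rad) and still on the bench in the bay, its axis within 8 mm of the bay's centre line and 32 mm of the stop's face (25 mm is touching). Other vials, tape and carton within 20 mm of where they were (value of joint stop between 0.007 and 0.026 m and x of vial in the frame of reader between -0.008 and 0.008 m and horizontal distance between vial and stop_face below 0.032 m and angle between vial's own z axis and vertical below 0.05 rad and height (world z) of vial below 0.005 m and linear speed of vial below 0.01 m/s and distance of each of vial_b, vial_c, tape, carton from where it was at the start of the episode below 0.02 m).
It fails at once if the red-capped vial is pressed with more than 15 N by the robot (contact force between any of the fingers, the arm and vial above 15 N).
It fails at once if the red-capped vial strikes the reader or its stop with more than 15 N (contact force between vial and reader above 15 N).
It fails at once if the red-capped vial tips more than 0.35 rad (angle between vial's own z axis and vertical above 0.35 rad).
It fails at once if the red-capped vial is lifted more than 15 mm off the bench (height (world z) of vial above 0.015 m).
It fails at once if a blue-capped vial is tipped more than 0.35 rad (angle between any of vial_b, vial_c's own z axis and vertical above 0.35 rad).
It also fails if it takes over 54 s, if anything falls off the work surface, if the arm or the gripper's body presses on something with over 40 N, if the wrist force passes 120 N, or if a joint passes its speed limit or range.

ROBOT

A 6-joint arm with a two-finger parallel gripper is mounted at the origin on the work surface. World frame = base frame: x ahead of the robot, y to its left, z up, the work surface at z = 0. Lengths are in mm, angles in rad, forces in N, time in s.
With the tool pointing down it reaches from about 250 to 775 mm from the base axis. Payload 4 kg.
Tool frame: the origin (TCP) lies where the fingers leave the gripper's body, on its centre line; the fingertips stand 97 mm ahead of it and the grasp point (between the pads) lies 78 mm ahead of it; z points along the fingers, y is the direction in which the jaws open and shut (so a half turn about z gives the same grasp; the last joint's range is limited). The gripper opens to 94 mm and grips with 3 to 60 N. Pads are 16 mm wide; open, the fingers measure 119 mm over their backs; the gripper's body (75 mm by 177 mm) begins 78 mm behind the grasp point.
Start: joints at [-1.404, 0.087, 1.371, -0, 1.684, -0.103], TCP at [146.591, -530.115, 302.706] pointing down, gripper open.
Joint ranges: [-3.1, 3.1], [-0.76, 2.03], [0.27, 2.55], [-1.08, 4.22], [0.17, 2.65], [-2.57, 2.57]. Speed limits (rad/s): [2.79, 2.79, 3.14, 3.14, 3.14, 3.14].

INTERFACE

Orientations are given as [roll, pitch, yaw] about the fixed x, y, z axes, in that order (R = Rz(yaw) Ry(pitch) Rx(roll)).
In Python, from bench import manip, cams gives the robot as it stands.
- The arm moves only by the tool drive_tool, never from a script. Its argument "rows" is a list of rows, each an object with "linear": the shift along the tool's x, y, z in cm, a list of three; "turn": the turn about the tool's z in degrees. In form: [{"linear": [x, y, z], "turn": turn}, ...]. A call has 1 to 20 rows; each row shifts and turns the pose as measured when the row begins, along the tool's axes as they then stand; what a row does not reach is not made up. A row lasts 1/8 s, in which the tool goes at most 62.5 mm and 10.7 degrees, less where a joint would pass 70% of its speed; a pose out of reach is approached as far as the arm can. A call with a gripper value outside its range is refused whole. "hand" is the opening, from 0 (shut) to 1 (fully open), set as the call begins (left out, the last holds). The fingers move at their own pace and stop on an object; "force" is the grip in N (left out, the last holds). Time passes only in rows, so rows that do not move let the fingers close. It gives the time, the measured TCP pose, the force and the opening at its end, in the units of the state.
- manip.get_obs(): the state, without advancing time (a new reading comes with each control period).
- cams.read_camera(name): name is "side" or "top" or "wrist"; returns (picture, depth): 400x640x3 uint8, red, green, blue; 400x640 float32, mm along the optical axis (not along the pixel's ray), 0 where there is no reading.
- cams.camera_params(name): a dict with "fx", "fy", "cx", "cy" (pixels), "rvec" (rotation vector, rad) and "tvec" (3), from world to camera coordinates, as OpenCV has them. Camera axes: x right, y down, z forward; pixel columns grow to the right and rows downward; lengths in mm; the calibration is good to about 2 mm. The wrist camera is an equidistant fisheye: a pixel r from the principal point sees the ray r / f radians off the axis. A picture is of the moment at which its call begins: read the wrist's pose just before it. camera_params takes no time and is no camera call; for the wrist camera it gives the pose at the moment of the call.
- manip.job_done(): hands the job in, once; it reports no verdict.
The state is a dict: "t": time; "qpos": joint angles; "qd": joint speeds; "effort": joint torques, N m; "tool_pos": TCP position; "ee_rot": TCP orientation; "ft_force": force on the tool from outside, world axes, zero at the start; "torque": the same for the moment, N m; "gripper_width": opening from 0.0 (shut) to 1.0 (fully open).
Only numpy, scipy, OpenCV 4.12 (cv2) and the standard library are available. Lean on these libraries where they do the work, as an engineer would, in place of code of your own. Each camera call takes 0.05 s, during which the arm holds its last target.

## Working session

There is one attempt and no reset: what is moved stays moved. The work goes in short steps, Python scripts to look and compute and a tool call to move; the robot and the scene stay as the last step left them, time stands still between calls to the robot, and variables do not carry over. Pictures are saved under pics/ and viewed, and the job is handed in when it is done.

Besides the shell and the picture viewer there is one more tool, called by a JSON object that holds its "fn" and its "kwargs". drive_tool: Moves the arm, as the interface text tells. Its arguments: {"type":"object","properties":{"rows":{"type":"array"},"hand":{"type":"number"},"force":{"type":"number"}},"required":["rows"]}

```bash
mkdir -p pics; ls; python3 - <<'E'
from bench import manip, cams
import cv2,numpy as np
print(manip.get_obs())
for n in ["top","side"]:
    im,d=cams.read_camera(n); cv2.imwrite(f"pics/{n}0.png",im[:,:,::-1]); np.savez(f"{n}0.npz",im=im,d=d)
    print(n,cams.camera_params(n))
E
```

```text
pics
{'t': 0.0, 'qpos': array([-1.40410133e+00,  8.79548263e-02,  1.37224179e+00,  9.07838488e-06,
        1.68361009e+00, -1.03123071e-01]), 'qd': array([-0.00042673,  0.00051843, -0.00216645,  0.00104487,  0.00157138,
       -0.00034459]), 'effort': array([-1.64170946e-03, -3.40181530e+01, -3.02430618e+01,  7.17263762e-02,
        3.28572455e-02, -1.57359864e-04]), 'tool_pos': array([ 146.53513054, -529.77035364,  301.51037293]), 'ee_rot': array([-3.13939129e+00, -2.36890013e-04,  2.69818817e-01]), 'ft_force': array([-0.84203076,  0.86301936,  0.19568953]), 'torque': array([-0.02253188, -0.00152445,  0.04168522]), 'gripper_width': 1.0038579850723168}
top {'fx': 373.02898780740907, 'fy': 373.02898780740907, 'cx': 320.9874455870073, 'cy': 203.17641848404676, 'rvec': array([ 2.14214395, -2.13156299,  0.24916102]), 'tvec': array([-45.15289521, 597.49336058, 817.64456974])}
side {'fx': 423.8646674047443, 'fy': 423.8646674047443, 'cx': 324.98399391303695, 'cy': 206.1759767409458, 'rvec': array([ 2.13941344, -0.12893654,  0.04353044]), 'tvec': array([-631.17574823,   76.54961945,  811.0305372 ])}
```

View pics/top0.png

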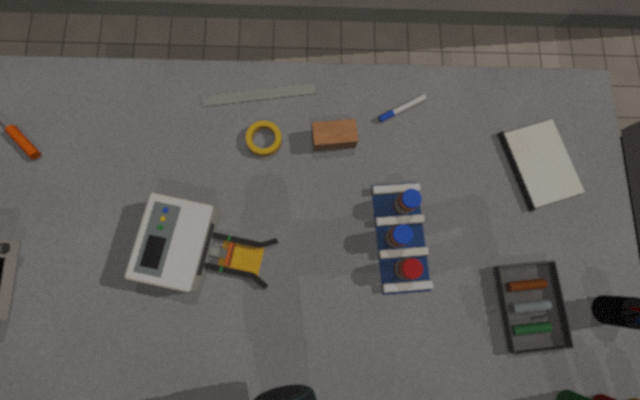

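View pics/side0.png

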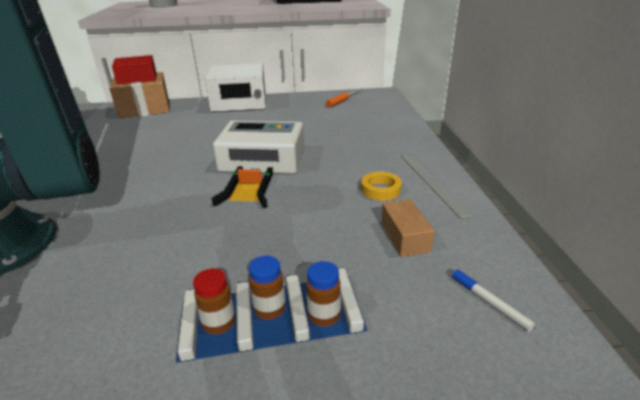

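The top view has world +x up and +y left. The red cap is at (410,268) in the lane nearest the robot, and the bay mouth is near (265,260), opening to the right. Next I'll enlarge these areas and measure.

```bash
cat > h.py <<'E'
import numpy as np, cv2
from bench import manip, cams
def w2c(n):
    p=cams.camera_params(n); R,_=cv2.Rodrigues(p["rvec"]); return p,R,np.array(p["tvec"])
def depth_pts(n,d):
    p,R,t=w2c(n); v,u=np.mgrid[0:d.shape[0],0:d.shape[1]]
    c=np.stack([(u-p["cx"])/p["fx"]*d,(v-p["cy"])/p["fy"]*d,d],-1)
    return (c-t)@R
def pix2z(n,u,v,z):
    p,R,t=w2c(n); r=R.T@np.array([(u-p["cx"])/p["fx"],(v-p["cy"])/p["fy"],1.]); o=-R.T@t
    return o+r*(z-o[2])/r[2]
def proj(n,P):
    p,R,t=w2c(n); c=np.atleast_2d(P)@R.T+t; return np.stack([c[:,0]/c[:,2]*p["fx"]+p["cx"],c[:,1]/c[:,2]*p["fy"]+p["cy"]],1)
E
python3 - <<'E'
from h import *
z=np.load("top0.npz"); im=z["im"]; 
a=cv2.resize(im[175:305,120:280],None,fx=5,fy=4.6,interpolation=cv2.INTER_CUBIC)
a=cv2.resize(im[180:300,120:280],None,fx=5,fy=5,interpolation=cv2.INTER_CUBIC); cv2.imwrite("pics/bay0.png",a[:,:,::-1])
a=cv2.resize(im[175:300,350:450],None,fx=4.8,fy=4.8,interpolation=cv2.INTER_CUBIC); cv2.imwrite("pics/rack0.png",a[:,:,::-1])
W=depth_pts("top",z["d"]); hsv=cv2.cvtColor(im,cv2.COLOR_RGB2HSV)
def rep(nm,m):
    m=m&(z["d"]>0); print(nm,m.sum(),np.median(W[m],0).round(1),W[m].min(0).round(0),W[m].max(0).round(0))
H,S,V=hsv[...,0],hsv[...,1],hsv[...,2]
reg=np.zeros(H.shape,bool); reg[175:300,360:450]=1
rep("red",reg&((H<5)|(H>174))&(S>150)&(W[...,2]>80))
for k,(r0,r1) in enumerate([(185,215),(220,250)]):
    rr=np.zeros_like(reg); rr[r0:r1,380:430]=1; rep("blue",rr&(W[...,2]>80))
rr=np.zeros_like(reg); rr[255:285,390:430]=1; rep("redz",rr&(W[...,2]>80))
# white walls of rack
m=reg&(S<60)&(V>140)&(W[...,2]>14)&(W[...,2]<30)
rep("walls",m)
n,l,st,c=cv2.connectedComponentsWithStats(m.astype(np.uint8))
for i in range(1,n):
    if st[i,4]>40:
        q=W[l==i]; r=cv2.minAreaRect(q[:,:2].astype(np.float32)); print(st[i,4],r,np.median(q[:,2]))
reg[:]=0; reg[180:300,120:220]=1
m=reg&(W[...,2]>70)&(W[...,2]<90); q=W[m]; print("housing",cv2.minAreaRect(q[:,:2].astype(np.float32)),np.median(q[:,2]))
reg[:]=0; reg[220:300,205:290]=1
m=reg&(W[...,2]>14)&(W[...,2]<30); rep("baywalls",m)
m=reg&(H>2)&(H<14)&(S>150); rep("orange",m)
m=reg&(H>18)&(H<32)&(S>130); rep("yellow",m)
if m.sum(): print(cv2.minAreaRect(W[m][:,:2].astype(np.float32)))
E
```

```text
red 322 [ 447.3 -242.5   87.7] [ 426. -264.   84.] [ 469. -221.   92.]
blue 311 [ 606.1 -247.7   87.4] [ 583. -270.   80.] [ 628. -225.   93.]
blue 325 [ 522.8 -223.5   87.5] [ 501. -247.   80.] [ 544. -201.   91.]
redz 342 [ 447.3 -242.1   87.6] [ 426. -264.   80.] [ 469. -220.   92.]
walls 890 [ 496.5 -245.8   21.6] [ 397. -309.   17.] [ 657. -175.   26.]
244 ((646.0689086914062, -231.88101196289062), (15.630270957946777, 114.85416412353516), 4.542698860168457) 21.53408099484015
72 ((568.862548828125, -278.8160705566406), (14.086030006408691, 34.09658432006836), 7.702770233154297) 21.854931085297157
107 ((562.3626098632812, -205.56472778320312), (15.105558395385742, 45.094520568847656), 0.14319752156734467) 21.58980202294742
141 ((488.4249572753906, -270.11114501953125), (14.196794509887695, 62.93246841430664), 4.752867221832275) 21.700568770223697
272 ((406.83514404296875, -251.59698486328125), (13.93647289276123, 114.14448547363281), 4.5869340896606445) 21.599200717581347
housing ((505.55645751953125, 296.9566650390625), (149.71450805664062, 200.0742645263672), 78.31265258789062) 79.84206387629895
baywalls 971 [487.8 168.3  20.6] [402.  64.  14.] [562. 230.  29.]
orange 116 [482.  172.2  34.7] [455. 166.   0.] [510. 180.  40.]
yellow 789 [4.701e+02 1.380e+02 2.000e-01] [432.  99.  -5.] [514. 201.  23.]
((461.9315185546875, 93.40955352783203), (213.42636108398438, 65.71890258789062), 78.63887786865234)
```

```bash
ls pics
```

```text
bay0.png
rack0.png
side0.png
top0.png
```

View pics/bay0.png

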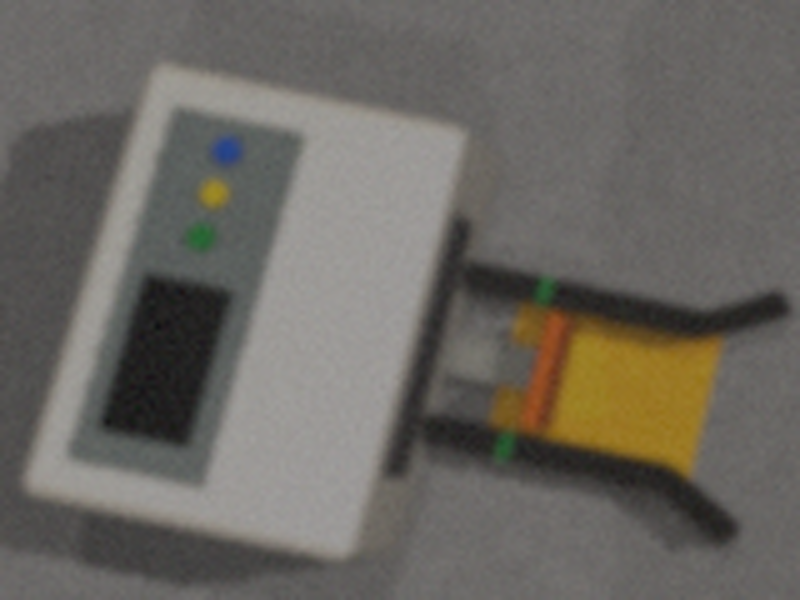

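View pics/rack0.png

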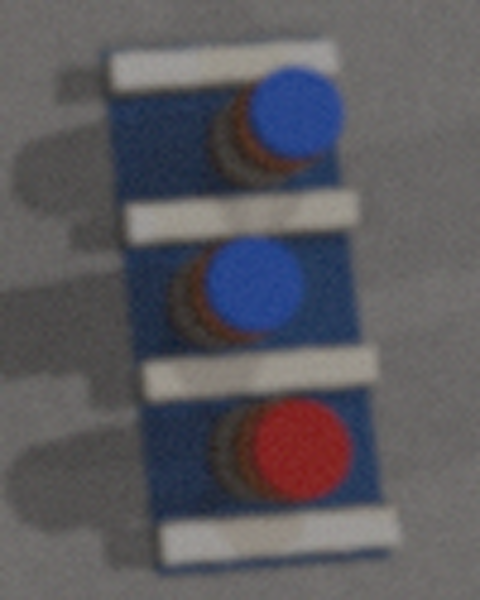

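Measured from the depth data (mm):

| Item | Position | Heading |
|---|---|---|
| Rack | centre (526.5, -241.7) | yaw +4.7° |
| Red vial | (447.3, -242.4) | – |
| Reader | origin about (477, 160) | yaw -11.7° |

I'll push with the two fingers part-open (about 22 mm gap), so the glass nests in the V between them. Tips stay low so the vial doesn't tip. First I turn the tool so its x axis points along the lane.

{"fn": "drive_tool", "kwargs": {"rows": [{"linear":[0,0,0],"turn":-10},{"linear":[0,0,0],"turn":-10},{"linear":[0,0,0],"turn":-10},{"linear":[0,0,0],"turn":-10},{"linear":[0,0,0],"turn":-10},{"linear":[0,0,0],"turn":-10},{"linear":[0,0,0],"turn":-10},{"linear":[0,0,0],"turn":-9}], "hand": 0.234, "force": 10}}

```text
t: 1.1
tool_pos: [146.3, -528.1, 295.7]
ee_rot: [-3.141, -0.013, 1.695]
ft_force: [0.1, -1.0, -0.1]
gripper_width: 0.234
```

```bash
cat >> h.py <<'E'
RACK=np.array([526.5,-241.7]); RA=np.radians(4.7)
RD=np.array([477.2,159.9]); DA=np.radians(-11.7)
def rot(a): return np.array([[np.cos(a),-np.sin(a)],[np.sin(a),np.cos(a)]])
def go(target_xy,z,yaw_deg):
    o=manip.get_obs(); p=o["tool_pos"]; from scipy.spatial.transform import Rotation as Ro
    R=Ro.from_euler("xyz",o["ee_rot"]).as_matrix(); d=R.T@(np.array([*target_xy,z])-p)
    print("t",round(o["t"],2),"pos",p.round(1),"yaw",np.degrees(o["ee_rot"]).round(1),"w",round(o["gripper_width"],3),"ft",o["ft_force"].round(1),"shift cm",(d/10).round(2),"turn",round(np.degrees(o["ee_rot"][2])-yaw_deg,2))
E
python3 - <<'E'
from h import *
go((451.1,-288.2),200,94.7)
E
```

```text
t 1.1 pos [ 146.3 -528.1  295.7] yaw [-180.    -0.8   97.1] w 0.234 ft [ 0.1 -1.  -0.1] shift cm [19.91 33.22  9.82] turn 2.39
```

{"fn": "drive_tool", "kwargs": {"rows": [{"linear":[2,3.4,0.3],"turn":0.6},{"linear":[2,3.4,0.6],"turn":0.6},{"linear":[2,3.4,0.6],"turn":0.6},{"linear":[2,3.4,0.6],"turn":0.6},{"linear":[2,3.4,0.6],"turn":0},{"linear":[2,3.4,0.6],"turn":0},{"linear":[2,3.4,0.6],"turn":0},{"linear":[2,3.4,0.6],"turn":0},{"linear":[1.5,2.5,0.6],"turn":0},{"linear":[0,0,0],"turn":0},{"linear":[0,0,0],"turn":0}]}}

```text
t: 2.48
tool_pos: [431.7, -318.1, 238.4]
ee_rot: [-3.134, -0.023, 1.65]
ft_force: [-0.2, -0.9, 0.8]
gripper_width: 0.23
```

```bash
python3 - <<'E'
from h import *
go((451.1,-288.2),200,94.7)
E
```

```text
t 2.48 pos [ 431.7 -318.1  238.4] yaw [-179.6   -1.3   94.5] w 0.23 ft [-0.2 -0.9  0.8] shift cm [2.74 2.2  3.89] turn -0.17
```

{"fn": "drive_tool", "kwargs": {"rows": [{"linear":[0.9,0.8,1.3],"turn":0},{"linear":[0.9,0.8,1.3],"turn":0},{"linear":[0.9,0.8,1.3],"turn":0},{"linear":[0,0,0],"turn":0},{"linear":[0,0,0],"turn":0}]}}

```text
t: 3.1
tool_pos: [452.6, -287.6, 196.4]
ee_rot: [-3.132, -0.023, 1.647]
ft_force: [1.0, -0.1, 0.9]
gripper_width: 0.233
```

```bash
python3 - <<'E'
from h import *
go((451.1,-288.2),105,94.7)
im,d=cams.read_camera("wrist"); cv2.imwrite("pics/w1.png",im[:,:,::-1])
print(cams.camera_params("wrist"))
go((451.1,-288.2),105,94.7)
E
```

```text
t 3.1 pos [ 452.6 -287.6  196.4] yaw [-179.5   -1.3   94.4] w 0.233 ft [ 1.  -0.1  0.9] shift cm [-0.26 -0.07  9.14] turn -0.35
{'fx': 309.70691628693146, 'fy': 309.70691628693146, 'cx': 319.37110612328627, 'cy': 200.68120234517696, 'rvec': array([-2.92293834e+00, -1.10803169e-01,  2.80082826e-03]), 'tvec': array([-429.01401008, -308.63492851,  223.40307929])}
t 3.15 pos [ 452.6 -287.6  196.4] yaw [-179.5   -1.4   94.3] w 0.234 ft [0.3 1.2 0.6] shift cm [-0.27 -0.06  9.13] turn -0.36
```

View pics/w1.png

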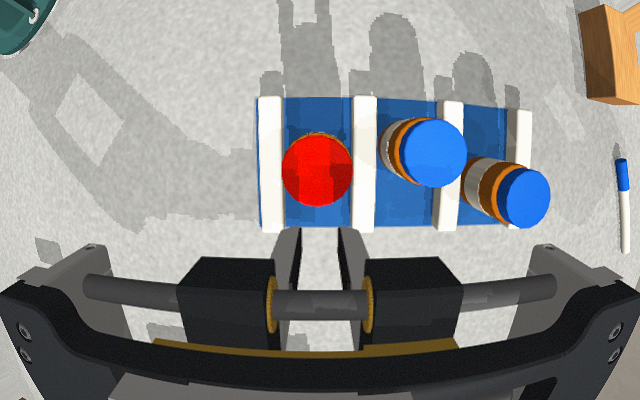

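The wrist view shows the fingertips (inner edges near x = 302 and 338) centred on the red cap at about x = 318, inside the lane and behind the vial. I'll descend now.

{"fn": "drive_tool", "kwargs": {"rows": [{"linear":[-0.1,0,1.2],"turn":-0.1},{"linear":[-0.1,0,1.2],"turn":-0.1},{"linear":[-0.1,0,1.2],"turn":-0.1},{"linear":[0,0,1.2],"turn":0},{"linear":[0,0,1],"turn":0},{"linear":[0,0,0.5],"turn":0},{"linear":[0,0,0],"turn":0},{"linear":[0,0,0],"turn":0}]}}

```text
t: 4.15
tool_pos: [451.8, -290.1, 128.9]
ee_rot: [-3.132, -0.023, 1.651]
ft_force: [-0.8, -0.2, -0.3]
gripper_width: 0.233
```

```bash
python3 - <<'E'
from h import *
go((451.1,-288.2),106,94.7)
E
```

```text
t 4.15 pos [ 451.8 -290.1  128.9] yaw [-179.5   -1.3   94.6] w 0.233 ft [-0.8 -0.2 -0.3] shift cm [ 0.14 -0.03  2.3 ] turn -0.11
```

{"fn": "drive_tool", "kwargs": {"rows": [{"linear":[0,0,0.7],"turn":0},{"linear":[0,0,0.7],"turn":0},{"linear":[0,0,0.6],"turn":0},{"linear":[0,0,0],"turn":0},{"linear":[0,0,0],"turn":0}]}}

```text
t: 4.78
tool_pos: [451.9, -289.8, 108.2]
ee_rot: [-3.133, -0.022, 1.651]
ft_force: [0.5, 1.0, 0.5]
gripper_width: 0.237
```

```bash
python3 - <<'E'
from h import *
go((451.1,-288.2),106,94.7)
im,d=cams.read_camera("wrist"); cv2.imwrite("pics/w2.png",im[:,:,::-1])
im,d=cams.read_camera("side"); cv2.imwrite("pics/s2.png",cv2.resize(im[200:400,120:400],None,fx=2.5,fy=2.5)[:,:,::-1])
E
```

```text
t 4.78 pos [ 451.9 -289.8  108.2] yaw [-179.5   -1.3   94.6] w 0.237 ft [0.5 1.  0.5] shift cm [ 0.16 -0.06  0.23] turn -0.1
```

View pics/w2.png

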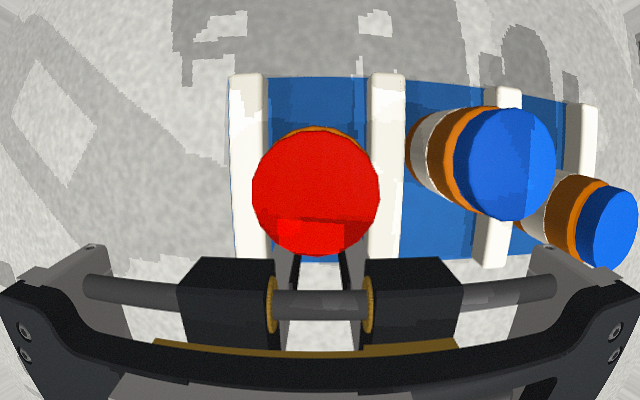

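View pics/s2.png

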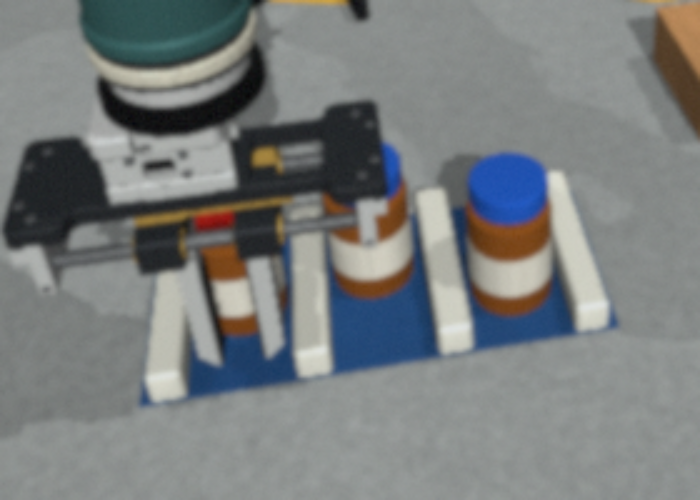

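Both fingers stand in the lane behind the red vial with clearance to the walls. I'll push forward slowly.

{"fn": "drive_tool", "kwargs": {"rows": [{"linear":[0.3,0,0],"turn":0},{"linear":[0.3,0,0],"turn":0},{"linear":[0.3,0,0],"turn":0},{"linear":[0.3,0,0],"turn":0},{"linear":[0.3,0,0],"turn":0},{"linear":[0.3,0,0],"turn":0},{"linear":[0.3,0,0],"turn":0},{"linear":[0.3,0,0],"turn":0}]}}

```text
t: 5.88
tool_pos: [450.0, -264.9, 109.4]
ee_rot: [-3.134, -0.02, 1.651]
ft_force: [-0.1, -0.7, -0.2]
gripper_width: 0.235
```

```bash
cat >> h.py <<'E'
def vial(save=None):
    # red cap in wrist image via equidistant fisheye; ray to z=88
    o=manip.get_obs(); p=cams.camera_params("wrist"); im,d=cams.read_camera("wrist")
    hsv=cv2.cvtColor(im,cv2.COLOR_RGB2HSV); H,S,V=[hsv[...,i] for i in range(3)]
    m=(((H<5)|(H>174))&(S>180)&(V>60)).astype(np.uint8); n,l,st,c=cv2.connectedComponentsWithStats(m)
    i=1+np.argmax(st[1:,4]); v,u=np.nonzero(l==i)
    R,_=cv2.Rodrigues(p["rvec"]); C=-R.T@p["tvec"]
    du=(u-p["cx"])/p["fx"]; dv=(v-p["cy"])/p["fy"]; r=np.hypot(du,dv)+1e-9
    ray=np.stack([du/r*np.sin(r),dv/r*np.sin(r),np.cos(r)],1)@R
    P=C+ray*((88-C[2])/ray[:,2])[:,None]
    (x,y),rad=cv2.minEnclosingCircle(P[:,:2].astype(np.float32))
    lat=(np.array([x,y])-o["tool_pos"][:2]); a=o["ee_rot"][2]; f=np.array([np.cos(a),np.sin(a)]); s=np.array([np.sin(a),-np.cos(a)])
    print("vial",round(x,1),round(y,1),"rad",round(rad,1),"ahead",round(lat@f,1),"side(tool y)",round(lat@s,1),
      "rackfr",(rot(RA).T@(np.array([x,y])-RACK)).round(1),"readerfr",(rot(DA).T@(np.array([x,y])-RD)).round(1))
    if save: cv2.imwrite("pics/%s.png"%save,im[:,:,::-1])
E
python3 - <<'E'
from h import *
go((451.1,-288.2),106,94.7); vial()
E
```

```text
t 5.88 pos [ 450.  -264.9  109.4] yaw [-179.6   -1.2   94.6] w 0.235 ft [-0.1 -0.7 -0.2] shift cm [-2.34 -0.07  0.29] turn -0.1
vial 447.6 -230.6 rad 23.1 ahead 34.3 side(tool y) 0.3 rackfr [-77.8  17.5] readerfr [  50.2 -388.4]
```

The vial is moving and sits 34 mm ahead of the TCP, centred in the V. I'll continue along the lane.

{"fn": "drive_tool", "kwargs": {"rows": [{"linear":[0.3,0,0.03],"turn":0},{"linear":[0.4,0,0.04],"turn":0},{"linear":[0.5,0,0.04],"turn":0},{"linear":[0.5,0,0.04],"turn":0},{"linear":[0.5,0,0.04],"turn":0},{"linear":[0.5,0,0.04],"turn":0},{"linear":[0.5,0,0.04],"turn":0},{"linear":[0.5,0,0.04],"turn":0},{"linear":[0.5,0,0.03],"turn":0},{"linear":[0.5,0,0.03],"turn":0},{"linear":[0.5,0,0.03],"turn":0},{"linear":[0.4,0,0.02],"turn":0},{"linear":[0.3,0,0.02],"turn":0}]}}

```text
t: 7.55
tool_pos: [446.6, -204.1, 108.9]
ee_rot: [-3.139, -0.013, 1.651]
ft_force: [-0.6, -2.1, 2.1]
gripper_width: 0.23
```

```bash
python3 - <<'E'
from h import *
go((451.1,-288.2),106,94.7); vial("w3")
E
```

```text
t 7.55 pos [ 446.6 -204.1  108.9] yaw [-179.9   -0.7   94.6] w 0.23 ft [-0.6 -2.1  2.1] shift cm [-8.42 -0.23  0.18] turn -0.09
vial 444.3 -170.7 rad 23.3 ahead 33.5 side(tool y) 0.4 rackfr [-76.1  77.5] readerfr [  34.8 -330.4]
```

The vial is clear of the lane. I'll go straight about 23 mm, then follow a gentle right-hand arc pivoting about the vial.

{"fn": "drive_tool", "kwargs": {"rows": [{"linear":[0.3,0,0.03],"turn":0},{"linear":[0.4,0,0.04],"turn":0},{"linear":[0.5,0,0.04],"turn":0},{"linear":[0.5,0,0.04],"turn":0},{"linear":[0.5,0,0.03],"turn":0},{"linear":[0.5,-0.024,0.03],"turn":0.41},{"linear":[0.5,-0.024,0.02],"turn":0.41},{"linear":[0.5,-0.024,0.02],"turn":0.41},{"linear":[0.5,-0.024,0.02],"turn":0.41},{"linear":[0.5,-0.024,0.02],"turn":0.41},{"linear":[0.5,-0.024,0.02],"turn":0.41},{"linear":[0.5,-0.024,0.02],"turn":0.41},{"linear":[0.5,-0.024,0.02],"turn":0.41},{"linear":[0.4,-0.02,0.02],"turn":0.3},{"linear":[0.3,-0.01,0.01],"turn":0.2}]}}

```text
t: 9.48
tool_pos: [439.6, -130.4, 105.8]
ee_rot: [-3.138, -0.012, 1.581]
ft_force: [-0.5, -3.2, 2.8]
gripper_width: 0.235
```

```bash
python3 - <<'E'
from h import *
go((451.1,-288.2),106,78.3); vial("w4")
E
```

```text
t 9.47 pos [ 439.6 -130.4  105.8] yaw [-179.8   -0.7   90.6] w 0.235 ft [-0.5 -3.2  2.8] shift cm [-15.78   0.99  -0.22] turn 12.27
vial 439.7 -96.8 rad 23.2 ahead 33.6 side(tool y) 0.4 rackfr [-74.7 151.5] readerfr [  15.3 -259. ]
```

{"fn": "drive_tool", "kwargs": {"rows": [{"linear":[0.3,-0.015,0],"turn":0.25},{"linear":[0.4,-0.02,0.01],"turn":0.35},{"linear":[0.5,-0.024,0.01],"turn":0.41},{"linear":[0.5,-0.024,0.01],"turn":0.41},{"linear":[0.5,-0.024,0.01],"turn":0.41},{"linear":[0.5,-0.024,0.01],"turn":0.41},{"linear":[0.5,-0.024,0.01],"turn":0.41},{"linear":[0.5,-0.024,0.01],"turn":0.41},{"linear":[0.5,-0.024,0.01],"turn":0.41},{"linear":[0.5,-0.024,0.01],"turn":0.41},{"linear":[0.5,-0.024,0.01],"turn":0.41},{"linear":[0.5,-0.024,0.01],"turn":0.41},{"linear":[0.5,-0.024,0.01],"turn":0.41},{"linear":[0.5,-0.024,0.01],"turn":0.41},{"linear":[0.5,-0.024,0.01],"turn":0.41},{"linear":[0.5,-0.024,0.01],"turn":0.41},{"linear":[0.4,-0.02,0.01],"turn":0.35},{"linear":[0.3,-0.015,0],"turn":0.25}]}}

```text
t: 11.78
tool_pos: [438.9, -40.1, 104.7]
ee_rot: [-3.133, -0.012, 1.451]
ft_force: [-0.4, -3.6, 2.1]
gripper_width: 0.231
```

```bash
python3 - <<'E'
from h import *
go((451.1,-288.2),106,78.3); vial("w5")
E
```

```text
t 11.78 pos [438.9 -40.1 104.7] yaw [-179.5   -0.7   83.1] w 0.231 ft [-0.4 -3.6  2.1] shift cm [-24.49   4.17  -0.47] turn 4.84
vial 442.9 -6.5 rad 23.2 ahead 33.8 side(tool y) -0.1 rackfr [-64.1 241.2] readerfr [ 1.000e-01 -1.699e+02]
```

View pics/w5.png

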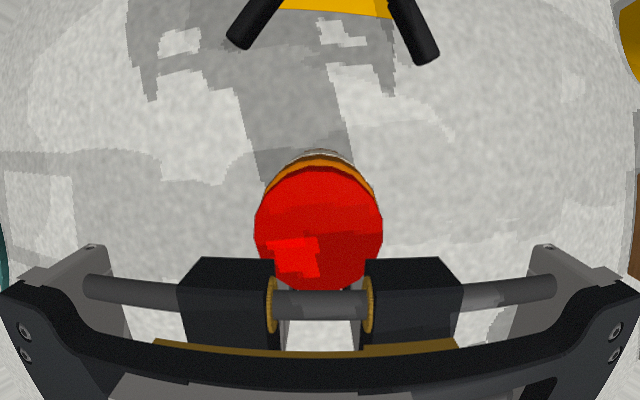

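```bash
cat >> h.py <<'E'
def fish(P):
    p=cams.camera_params("wrist"); R,_=cv2.Rodrigues(p["rvec"]); c=np.atleast_2d(P)@R.T+p["tvec"]
    r=np.hypot(c[:,0],c[:,1]); th=np.arctan2(r,c[:,2])
    return np.stack([p["cx"]+p["fx"]*th*c[:,0]/r,p["cy"]+p["fy"]*th*c[:,1]/r],1)
def rd2w(x,y,z): q=RD+rot(DA)@np.array([x,y]); return [q[0],q[1],z]
E
python3 - <<'E'
from h import *
im=cv2.imread("pics/w5.png")
L=[(-30,-50,22),(30,-50,22),(-50,-90,22),(50,-90,22),(0,-50,0),(0,-90,0),(0,-20,0),(-30,-20,22),(30,-20,22)]
for q in fish(np.array([rd2w(*a) for a in L])): print(q.round(0)); cv2.circle(im,tuple(int(v) for v in q.round()),3,(255,0,255),1)
cv2.imwrite("pics/w5o.png",cv2.resize(im[0:110,170:490],None,fx=2.5,fy=2.5,interpolation=cv2.INTER_CUBIC))
E
```

```text
[283. -19.]
[390.  -9.]
[239.  45.]
[421.  61.]
[335.  -1.]
[330.  58.]
[338. -39.]
[289. -59.]
[391. -50.]
```

View pics/w5o.png

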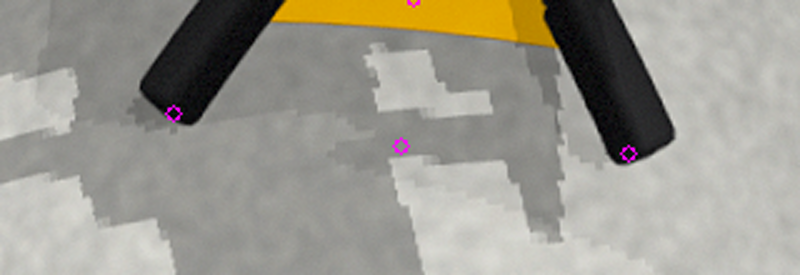

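My reader estimate overlays the flare ends within about 1–2 mm. I'll straighten to the bay heading now.

{"fn": "drive_tool", "kwargs": {"rows": [{"linear":[0.3,-0.02,-0.01],"turn":0.5},{"linear":[0.4,-0.025,0],"turn":0.6},{"linear":[0.4,-0.025,0],"turn":0.6},{"linear":[0.4,-0.025,0],"turn":0.6},{"linear":[0.4,-0.025,0],"turn":0.6},{"linear":[0.4,-0.025,0],"turn":0.6},{"linear":[0.4,-0.025,0],"turn":0.6},{"linear":[0.4,-0.02,0],"turn":0.4},{"linear":[0.4,0,0],"turn":0},{"linear":[0.3,0,0],"turn":0}]}}

```text
t: 13.08
tool_pos: [442.8, 0.9, 104.6]
ee_rot: [-3.13, -0.013, 1.367]
ft_force: [-0.4, -3.3, 1.5]
gripper_width: 0.233
```

```bash
python3 - <<'E'
from h import *
go((451.1,-288.2),106,78.3); vial("w6")
E
```

```text
t 13.07 pos [442.8   0.9 104.6] yaw [-179.3   -0.7   78.3] w 0.233 ft [-0.4 -3.3  1.5] shift cm [-28.14   6.67  -0.58] turn 0.0
vial 449.4 34.2 rad 23.1 ahead 33.9 side(tool y) -0.3 rackfr [-54.3 281.3] readerfr [  -1.8 -128.7]
```

{"fn": "drive_tool", "kwargs": {"rows": [{"linear":[0.3,0.01,0],"turn":0},{"linear":[0.4,0.015,0],"turn":0},{"linear":[0.5,0.02,0],"turn":0},{"linear":[0.5,0.02,0],"turn":0},{"linear":[0.5,0.02,0],"turn":0},{"linear":[0.5,0.02,0],"turn":0},{"linear":[0.5,0.02,0],"turn":0},{"linear":[0.5,0.02,0],"turn":0},{"linear":[0.5,0.02,0],"turn":0},{"linear":[0.5,0.01,0],"turn":0},{"linear":[0.5,0.01,0],"turn":0},{"linear":[0.4,0,0],"turn":0},{"linear":[0.3,0,0],"turn":0}]}}

```text
t: 14.75
tool_pos: [456.8, 63.2, 104.5]
ee_rot: [-3.127, -0.014, 1.367]
ft_force: [-1.1, -2.7, 0.9]
gripper_width: 0.233
```

```bash
python3 - <<'E'
from h import *
go((451.1,-288.2),106,78.3); vial("w7")
im=cv2.imread("pics/w7.png")
L=[(-30,-50,22),(30,-50,22),(-50,-90,22),(50,-90,22),(0,-50,0),(-27,10,38),(27,10,38),(-30,25,22),(30,25,22)]
for q in fish(np.array([rd2w(*a) for a in L])): cv2.circle(im,tuple(int(v) for v in q.round()),3,(255,0,255),1)
cv2.imwrite("pics/w7o.png",im)
E
```

```text
t 14.75 pos [456.8  63.2 104.5] yaw [-179.2   -0.8   78.3] w 0.233 ft [-1.1 -2.7  0.9] shift cm [-34.52   6.55  -0.73] turn 0.0
vial 463.3 96.7 rad 23.1 ahead 34.1 side(tool y) -0.5 rackfr [-35.3 342.4] readerfr [ -0.8 -64.7]
```

View pics/w7o.png

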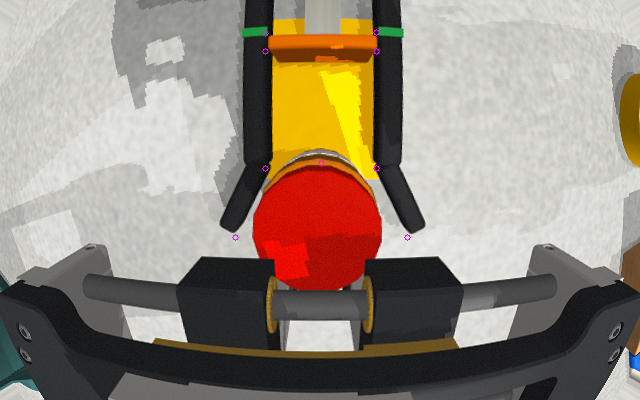

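The vial is at the bay mouth (cap centre about (317,229)). The bay centre line is near column 324, so the bay lies about 2 mm right of the vial. I'll nudge right while continuing in.

{"fn": "drive_tool", "kwargs": {"rows": [{"linear":[0.3,0.02,0],"turn":0},{"linear":[0.4,0.04,0],"turn":0},{"linear":[0.4,0.04,0],"turn":0},{"linear":[0.4,0.04,0],"turn":0},{"linear":[0.4,0.04,0],"turn":0},{"linear":[0.4,0.03,0],"turn":0},{"linear":[0.4,0.02,0],"turn":0},{"linear":[0.4,0.01,0],"turn":0},{"linear":[0.3,0,0],"turn":0},{"linear":[0.3,0,0],"turn":0}]}}

```text
t: 16.05
tool_pos: [467.0, 101.8, 104.5]
ee_rot: [-3.126, -0.015, 1.366]
ft_force: [-0.5, -1.4, 0.9]
gripper_width: 0.234
```

```bash
python3 - <<'E'
from h import *
go((451.1,-288.2),106,78.3); vial("w8")
E
```

```text
t 16.05 pos [467.  101.8 104.5] yaw [-179.1   -0.8   78.3] w 0.234 ft [-0.5 -1.4  0.9] shift cm [-38.51   6.35  -0.82] turn -0.01
vial 473.2 135.4 rad 23.1 ahead 34.2 side(tool y) -0.8 rackfr [-22.3 380.2] readerfr [  1.  -24.8]
```

View pics/w8.png

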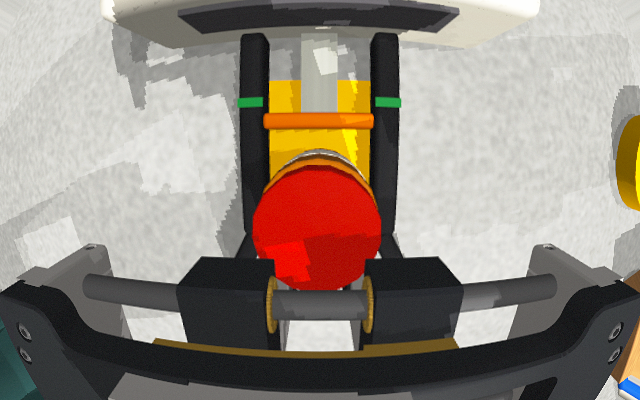

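The vial is in the bay, centred within about 1 mm, with the stop just ahead (orange bar at row 121, green marks at row 102). I'll push slowly now.

{"fn": "drive_tool", "kwargs": {"rows": [{"linear":[0.2,0,0],"turn":0},{"linear":[0.2,0,0],"turn":0},{"linear":[0.2,0,0],"turn":0},{"linear":[0.2,0,0],"turn":0},{"linear":[0.2,0,0],"turn":0},{"linear":[0.2,0,0],"turn":0},{"linear":[0.2,0,0],"turn":0},{"linear":[0.2,0,0],"turn":0},{"linear":[0.2,0,0],"turn":0}]}}

```text
t: 17.23
tool_pos: [470.4, 119.3, 104.6]
ee_rot: [-3.125, -0.011, 1.366]
ft_force: [-0.2, -3.5, 0.7]
gripper_width: 0.238
```

```bash
python3 - <<'E'
from h import *
go((451.1,-288.2),106,78.3); vial("w9")
E
```

```text
t 17.23 pos [470.4 119.3 104.6] yaw [-179.    -0.6   78.3] w 0.238 ft [-0.2 -3.5  0.7] shift cm [-40.29   6.38  -0.7 ] turn -0.02
vial 476.4 152.6 rad 23.2 ahead 33.8 side(tool y) -0.8 rackfr [-17.6 397.1] readerfr [ 0.7 -7.3]
```

View pics/w9.png

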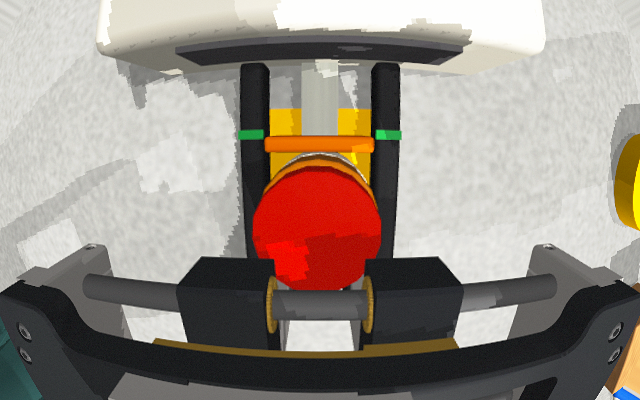

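The stop has moved about half of the wanted way (bar at row 144, marks at row 134). I'll push about 8 mm more.

{"fn": "drive_tool", "kwargs": {"rows": [{"linear":[0.2,0,0],"turn":0},{"linear":[0.2,0,0],"turn":0},{"linear":[0.2,0,0],"turn":0},{"linear":[0.2,0,0],"turn":0},{"linear":[0,0,0],"turn":0}]}}

```text
t: 17.9
tool_pos: [472.1, 128.1, 104.6]
ee_rot: [-3.125, -0.012, 1.366]
ft_force: [-0.5, -3.4, 1.1]
gripper_width: 0.232
```

```bash
python3 - <<'E'
from h import *
go((451.1,-288.2),106,78.3); vial("w10")
im=cv2.imread("pics/w10.png"); cv2.imwrite("pics/w10z.png",cv2.resize(im[60:260,200:440],None,fx=2.9,fy=2.9))
E
```

```text
t 17.9 pos [472.1 128.1 104.6] yaw [-179.    -0.7   78.3] w 0.232 ft [-0.5 -3.4  1.1] shift cm [-41.18   6.38  -0.73] turn -0.01
vial 478.2 161.4 rad 23.2 ahead 33.8 side(tool y) -0.8 rackfr [-15.1 405.7] readerfr [0.6 1.6]
```

View pics/w10z.png

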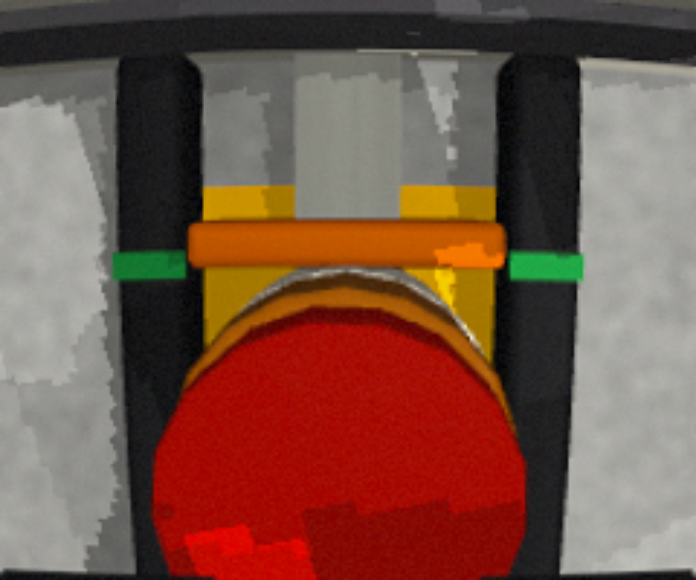

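The stop's face (crop row 267) is level with the green marks (rows 254–280) and the vial touches it. I'll back straight out, then lift.

{"fn": "drive_tool", "kwargs": {"rows": [{"linear":[-0.2,0,0],"turn":0},{"linear":[-0.4,0,0],"turn":0},{"linear":[-0.6,0,0],"turn":0},{"linear":[-0.8,0,0],"turn":0},{"linear":[-1,0,0],"turn":0},{"linear":[-1,0,0],"turn":0},{"linear":[-1,0,-0.2],"turn":0},{"linear":[-0.5,0,-1],"turn":0},{"linear":[0,0,-2],"turn":0},{"linear":[0,0,-2],"turn":0},{"linear":[-1,0,-3],"turn":0},{"linear":[-2,0,-3],"turn":0},{"linear":[-3,0,-2],"turn":0},{"linear":[-3,0,0],"turn":0},{"linear":[-3,0,0],"turn":0},{"linear":[-3,0,0],"turn":0},{"linear":[0,0,0],"turn":0},{"linear":[0,0,0],"turn":0}]}}

```text
t: 20.2
tool_pos: [431.3, -83.2, 246.6]
ee_rot: [-3.138, -0.018, 1.366]
ft_force: [-0.5, -0.2, -0.7]
gripper_width: 0.233
```

```bash
python3 - <<'E'
from h import *
go((451.1,-288.2),106,78.3); vial("w11")
im,d=cams.read_camera("top"); cv2.imwrite("pics/t11.png",cv2.resize(im[170:300,120:300],None,fx=4.4,fy=4.4)[:,:,::-1]); cv2.imwrite("pics/t11f.png",im[:,:,::-1])
W=depth_pts("top",d)
for n,(r0,r1,c0,c1) in dict(red=(225,285,210,260),b=(185,215,380,430),c=(220,250,380,430)).items():
    q=W[r0:r1,c0:c1].reshape(-1,3); q=q[(q[:,2]>82)&(q[:,2]<95)]
    if len(q): m=(q[:,:2].min(0)+q[:,:2].max(0))/2; print(n,len(q),np.median(q,0).round(1),m.round(1),(rot(DA).T@(np.median(q,0)[:2]-RD)).round(1))
im,d=cams.read_camera("side"); cv2.imwrite("pics/s11.png",im[:,:,::-1])
E
```

```text
t 20.2 pos [431.3 -83.2 246.6] yaw [-179.8   -1.    78.3] w 0.233 ft [-0.5 -0.2 -0.7] shift cm [-19.92   6.17  13.67] turn -0.03Traceback (most recent call last):
  File "<stdin>", line 2, in <module>
  File "h.py", line 26, in vial
    i=1+np.argmax(st[1:,4]); v,u=np.nonzero(l==i)
        ~~~~~~~~~^^^^^^^^^^
    return _wrapfunc(a, 'argmax', axis=axis, out=out, **kwds)
    return bound(*args, **kwds)
ValueError: attempt to get argmax of an empty sequence
```

The retreat went far enough that the vial has left the wrist view, so the script stopped. I'll check with the fixed cameras.

```bash
python3 - <<'E'
from h import *
im,d=cams.read_camera("top"); cv2.imwrite("pics/t11.png",cv2.resize(im[170:300,120:300],None,fx=4.4,fy=4.4)[:,:,::-1]); cv2.imwrite("pics/t11f.png",im[:,:,::-1])
W=depth_pts("top",d)
for n,(r0,r1,c0,c1) in dict(red=(225,285,212,260),b=(185,215,380,430),c=(220,250,380,430)).items():
    q=W[r0:r1,c0:c1].reshape(-1,3); q=q[(q[:,2]>82)&(q[:,2]<95)]
    if len(q): m=(q[:,:2].min(0)+q[:,:2].max(0))/2; print(n,len(q),np.median(q,0).round(1),m.round(1),(rot(DA).T@(np.median(q,0)[:2]-RD)).round(1))
im,d=cams.read_camera("side"); cv2.imwrite("pics/s11.png",im[:,:,::-1])
E
```

```text
red 344 [476.9 160.6  87.4] [477.  160.8] [-0.5  0.6]
b 300 [ 606.1 -248.    87.6] [ 605.4 -247.9] [ 208.9 -373.3]
c 320 [ 522.8 -223.4   87.5] [ 522.2 -224.1] [ 122.4 -366.1]
```

View pics/t11.png

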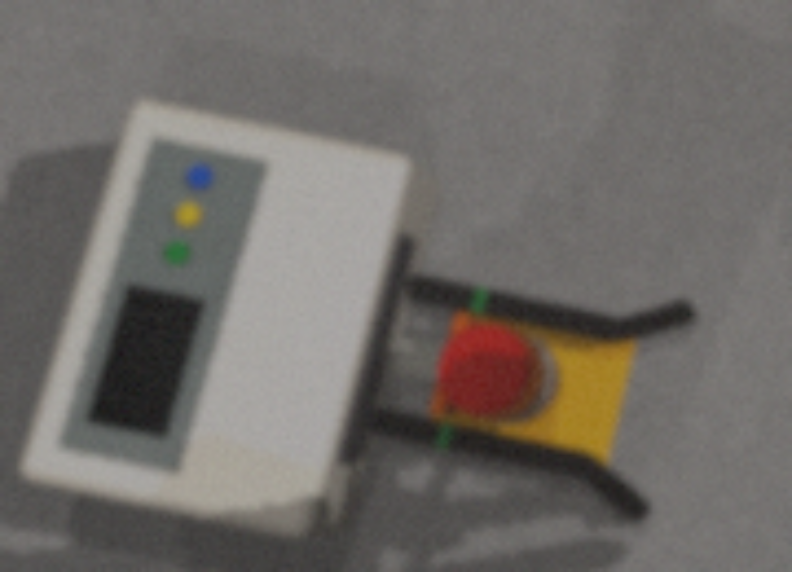

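View pics/t11f.png

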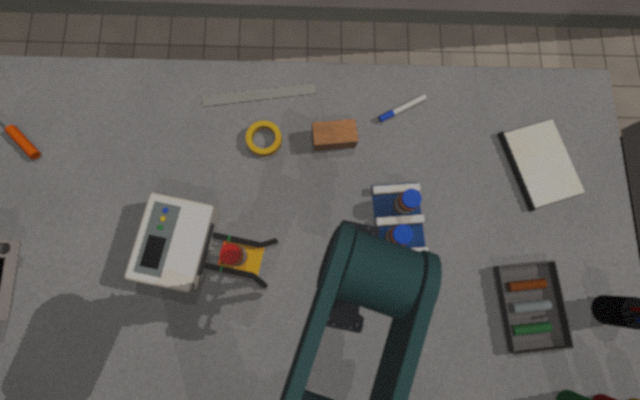

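View pics/s11.png

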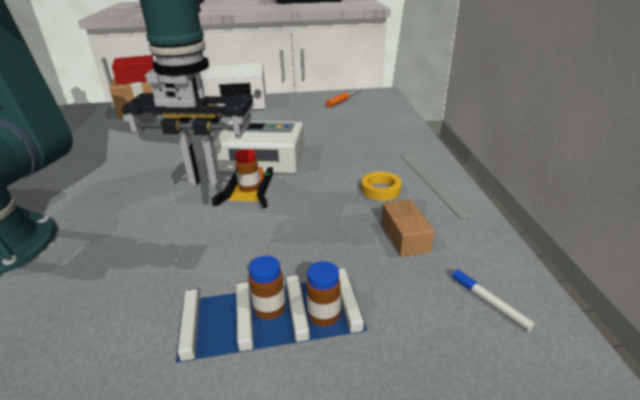

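The vial stands upright in the bay at reader (-0.5, 0.6) mm, against the stop. The blue vials, tape and carton haven't moved, so I'm handing in.

```bash
python3 -c "
from bench import manip
print(manip.job_done())"
```

```text
the job is handed in; nothing more can be done
None
```

The red-capped vial is standing in the reader's bay, against the orange stop, and I've handed the job in at about 20 s of the 54 s allowed. I pushed it with the two part-open fingers held low behind the glass, straight out of the lane, round a gentle arc and into the bay. The fingers then backed straight out.

**Vial:** the last top-camera check put its axis about 0.5 mm off the bay's centre line, with its cap top at the height of a vial standing upright on the bench.

**Stop:** just before I backed off, its face was level with the green marks, and I estimate it moved 15–17 mm. The top view afterwards shows the vial still against it.

**Force:** the wrist readings after each move stayed at about 4 N or less. I didn't measure the contact force on the glass directly.

**Other objects:** the two blue-capped vials measure within 1 mm of where they started. The tape and carton look unmoved in the pictures, though I didn't measure them.

**Disagreements:** the wrist camera put the bay about 2 mm to the right of the top-camera estimate, so I shifted the path that way on entry. One final wrist-camera check failed because the vial was already out of view, so I used the fixed cameras instead.

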